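# Load the jig and close the hold-down

## Robot

A 6-joint arm with a two-finger parallel gripper is mounted at the origin on the work surface. World frame = base frame: x ahead of the robot, y to its left, z up, the work surface at z = 0. Lengths are in m, angles in degrees, forces in N, time in s.
With the tool pointing down it reaches from about 0.325 to 0.775 m from the base axis. Payload 5.5 kg.
Tool frame: the origin (TCP) lies midway between the tips of the shut fingers; the grasp point (between the pads) lies 19 mm behind it; z points along the fingers, y is the line along which they close (so a half turn about z gives the same grasp; the last joint's range is limited). The gripper opens to 85 mm and grips with 20 to 120 N. Pads are 22 mm wide; open, the fingers measure 114 mm over their backs; the gripper's body (76 mm by 85 mm) begins 54 mm behind the grasp point. The pads swing forward as they close: fully open they stand 13 mm farther back than shut.
Start: joints at [-70.686, 5.22, 70.514, -0, 104.267, -3.249], TCP at [0.23, -0.554, 0.231] pointing down, gripper open.
Joint ranges: [-164.24, 164.24], [-49.07, 125.15], [9.68, 141.18], [-86.29, 266.29], [3.28, 154.24], [-151.56, 151.56]. Speed limits (degrees/s): [147.25, 147.25, 172.46, 180, 180, 180].

## Interface

Orientations are given as a 3x3 rotation matrix whose columns are the frame's x, y, z axes.
In Python, from station import manip gives the robot as it stands. Calls block until the motion is done:
- manip.reach(position, orientation): joint-space move of the TCP to a pose.
- manip.move_straight(position, rotation=None, max_speed=0.15): straight line of the TCP; rotation=None keeps the orientation; max_speed is the mean speed in m/s.
- manip.move_joints(angles): joint-space move.
- manip.command_gripper(opening): finger opening in m; the grip force is fixed at half the most; returns when the fingers have stopped.
- manip.hold(seconds).
- manip.ik(position, orientation): joint angles nearest the present ones, or None.
- manip.get_image(name): name is "scene" or "top"; returns a dict with "img" (480x640x3 uint8, red, green, blue), "vfov" (degrees; the focal length in pixels is half the picture's height over the tangent of half this angle, whatever the lens; pixels are square), "cx", "cy" (the principal point, pixels), "extrinsics" (4x4, takes a point from camera to world coordinates). Camera axes: x right, y down, z forward; pixel columns grow to the right and rows downward; lengths in m; the calibration is good to about 2 mm. A picture is of the moment at which its call begins. There is no depth.
A pose or a line that the arm cannot do raises manip.IKError and nothing moves.
- manip.finish_job(): hands the job in; it is judged then, once.
Readings, each from a call of its own:
- manip.current_time_s(): time.
- manip.current_joints(): joint angles.
- manip.current_joint_velocities(): joint speeds.
- manip.current_joint_efforts(): joint torques, N m.
- manip.current_tcp_pos(): TCP position.
- manip.current_orientation(): TCP orientation.
- manip.current_wrist_force(): force on the tool from outside, world axes, zero at the start.
- manip.current_moment(): the same for the moment, N m.
- manip.current_gripper_width(): finger opening in m.
- manip.current_grasp_force(): force on a finger pad.
Only numpy, scipy, OpenCV 4.12 (cv2) and the standard library are available. Lean on these libraries where they do the work, as an engineer would, in place of code of your own. Each camera call takes 0.05 s, during which the arm holds its last target. There are 200 camera calls.

## Task

Lay the oblong hardwood blank flat in the plywood jig, one long side fully home against the far fence and one end fully home against the left-hand stop (far and left as seen from the robot), while the hold-down frame stays up. Then swing the heavy hold-down frame over by its wooden bar and lower it gently, without letting it drop, until its rubber foot rests on the blank; let go. Leave the square offcut, try square and mallet where they are.

Things in the scene. Friction and masses are not known exactly. Their poses are not given: they have to be found in the camera images.
- blank: Oblong hardwood block, 60 x 140 x 30 mm (x, y, z), about 0.17 kg, lying flat on the bench. Origin: centre of its underside; its y axis runs along its length, z up. Symmetric: either long side and either end will do.
- offcut: Bystander: square offcut of the same hardwood, 70 x 70 x 30 mm. It and the blank may swap places. Origin: centre of its underside.
- try_square: Bystander: try square lying flat, dark wooden stock 110 mm long (22 wide, 18 high), steel blade reaching 170 mm out to its +x. Origin: centre of the stock's underside.
- mallet: Bystander: wooden mallet lying flat, 270 mm long along its x, head 75 x 130 x 55 mm at the +x end. Origin: under its middle, on the bench.
- jig: Plywood jig fixed to the bench; place and yaw (within 0.25 rad) vary. Base 18 mm thick, x -110 to +110, y -125 to +100 mm in its own frame. Origin on the bench under the base; +x points to the fence side (away from the robot), +y to its left. Two 12 mm thick steel hinge posts at x +72 to +102, y -64 and +64, up to 93 mm above the bench, carry the hold-down frame.
- fence (a point): Far fence: dark wooden strip along the jig's y, 20 mm thick, y -100 to +70 of the jig, top 20 mm above the base. The point is on its inner (near) face at x +40, y 0 of the jig, at the base's top; axes as the jig's.
- left_stop (a point): Left stop: dark wooden strip along the jig's x, x -40 to +20 of the jig, 20 mm thick, top 20 mm above the base. The point is on its inner (right) face at x -10, y +70 of the jig, at the base's top; axes as the jig's.
- blank_home (a point): Point on top of the jig's base (18 mm above the bench) at x +10, y 0 mm of the jig; axes as the jig's. The blank is fully home when its origin is here with its y axis along (either way) this y axis.
- hinge (a point): Middle of the hold-down's hinge axis, 80 mm above the bench at x +85, y 0 mm of the jig; axes as the jig's. The hinge axis runs along y.
- holddown (a joint): Hinge angle, rad. 0: level, reaching from the hinge to jig -x (towards the robot), foot resting on a blank lying home; positive: raised; pi/2 upright; 1.95 open stop, leaning away. Without a blank it falls to -0.12. Starts at 1.5 to 1.85. Steel, 0.6 kg: stays where left near upright, but tipped over 0.35 rad forward it falls by its weight unless held; about 3 N at the bar holds it.
- grip_bar (a point): Middle of the hold-down's round wooden grip bar, 20 mm diameter, 120 mm long along the jig's y, joining the ends of two side arms (10 mm wide, 16 mm high, at y -50 and +50 of the jig: 90 mm free between them). At joint angle q it lies 165 mm x (-cos q, sin q) from the hinge in jig x and z.
- foot (a point): Centre of the face of the hold-down's rubber foot, 24 x 60 mm, under a 22 mm wide cross-piece between the side arms, 75 mm from the hinge; the face lies 32 mm below the arms' centre line when level.
Mind the look-alikes: they are no part of the job. What is shaped like the blank but green or pink is not meant.

How it is judged (in metres and radians):
On the way, in this order (a step that is already met when the one before it is completed fails the run):
1. the blank lies home against fence and stop (within 3 mm, 0.035 rad) with the hold-down still up (above 1.2 rad) (x of blank in the frame of blank_home between -0.003 and 0.003 m and y of blank in the frame of blank_home between -0.003 and 0.003 m and z of blank in the frame of blank_home between -0.003 and 0.003 m and angle between the y axis of blank and the y axis of blank_home, either way round below 0.035 rad and angle between blank's own z axis and vertical below 0.05 rad and value of joint holddown above 1.2 rad), for 0.2 s.
2. the hold-down is lowered onto the blank (value of joint holddown below 0.05 rad), for 0.2 s.
At the end, for the whole second after the job is handed in: The blank lies flat at its home place in the jig, within 3 mm in each direction and 0.035 rad, and the hold-down frame rests on it (joint within 0.05 rad of 0), all at rest (x of blank in the frame of blank_home between -0.003 and 0.003 m and y of blank in the frame of blank_home between -0.003 and 0.003 m and z of blank in the frame of blank_home between -0.003 and 0.003 m and angle between the y axis of blank and the y axis of blank_home, either way round below 0.035 rad and angle between blank's own z axis and vertical below 0.05 rad and value of joint holddown between -0.05 and 0.05 rad and velocity of joint holddown between -0.05 and 0.05 rad/s and linear speed of blank below 0.01 m/s); the robot touches nothing.
It fails at once if the hold-down drops or slams (faster than 3.5 rad/s downwards) (velocity of joint holddown below -3.5 rad/s).
It fails at once if the offcut is moved more than 20 mm (distance of offcut from where it was at the start of the episode above 0.02 m).
It fails at once if the try square is moved more than 20 mm (distance of try_square from where it was at the start of the episode above 0.02 m).
It fails at once if the mallet is moved more than 20 mm (distance of mallet from where it was at the start of the episode above 0.02 m).
It also fails if it takes over 72 s, if anything falls off the work surface, if the arm or the gripper's body presses on something with over 40 N, if the wrist force passes 120 N, or if a joint passes its speed limit or range.

## Working session

There is one attempt and no reset: what is moved stays moved. The work goes in short steps, each a Python script; the robot and the scene stay as the last script left them, time stands still between calls to the robot, and variables do not carry over. Pictures are saved under pics/ and viewed, at most 10 in all, crops included, and the job is handed in when it is done.

```bash
mkdir -p pics; ls
python3 - <<'E'
from station import manip
import cv2,numpy as np
for n in("top","scene"):
    d=manip.get_image(n);cv2.imwrite(f"pics/{n}0.png",d["img"][:,:,::-1]);print(n,d["vfov"],d["cx"],d["cy"],np.round(d["extrinsics"],4).tolist())
print(manip.current_time_s())
E
```

```text
pics
top 47.80456636878327 322.49679073059724 241.4391468596379 [[-0.0043, -0.9936, 0.1132, 0.398], [-1.0, 0.0052, 0.0078, 0.0327], [-0.0083, -0.1132, -0.9935, 1.2277], [0.0, 0.0, 0.0, 1.0]]
scene 53.12100134148828 327.0157072301521 233.40064681374912 [[-0.7797, 0.468, -0.416, 0.9869], [0.6259, 0.5627, -0.54, 0.584], [-0.0186, -0.6814, -0.7317, 0.8185], [0.0, 0.0, 0.0, 1.0]]
0.1
```

View pics/top0.png

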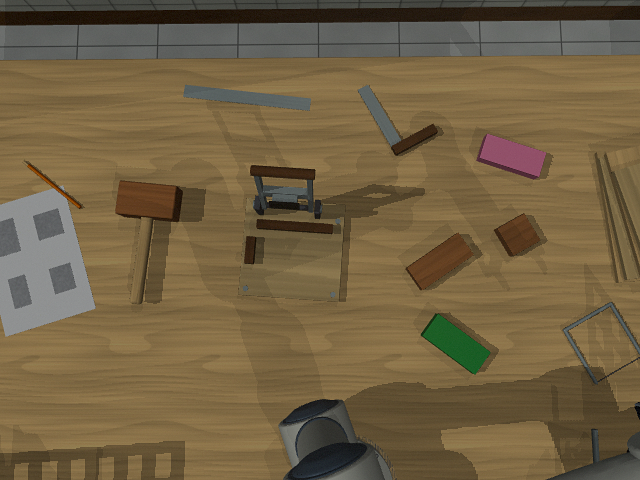

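View pics/scene0.png

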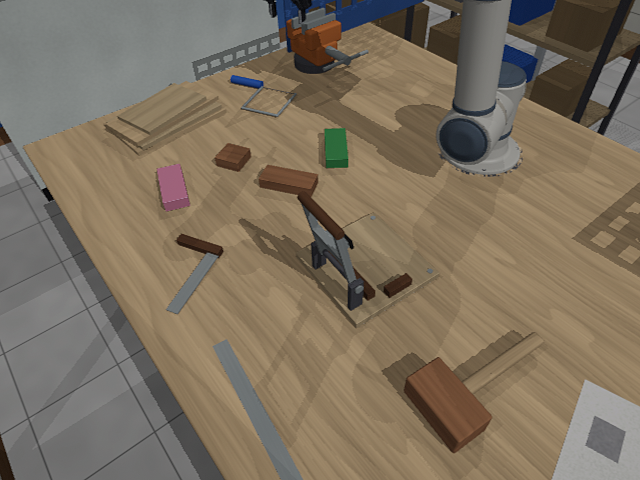

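The top view shows the blank at about (440,261), the offcut at (518,235) and the jig fence at (295,226). The left stop is at (250,250), and the raised bar is at (283,172). Next I'll extract accurate corners.

```bash
cat > h.py <<'E'
import cv2,numpy as np
from station import manip
def ray(d,px,z):
    f=240/np.tan(np.radians(d["vfov"]/2));E=d["extrinsics"]
    p=np.atleast_2d(px).astype(float)
    v=np.c_[(p[:,0]-d["cx"])/f,(p[:,1]-d["cy"])/f,np.ones(len(p))]@E[:3,:3].T
    return E[:3,3]+v*((z-E[2,3])/v[:,2])[:,None]
def proj(d,P):
    f=240/np.tan(np.radians(d["vfov"]/2));E=d["extrinsics"]
    c=(np.atleast_2d(P)-E[:3,3])@E[:3,:3]
    return np.c_[c[:,0]/c[:,2]*f+d["cx"],c[:,1]/c[:,2]*f+d["cy"]]
E
python3 - <<'E'
from h import *
d=manip.get_image("top");b=d["img"][:,:,::-1]
c=lambda x0,y0,x1,y1,s:cv2.resize(b[y0:y1,x0:x1],None,fx=s,fy=s,interpolation=cv2.INTER_CUBIC)
a=c(230,155,360,310,3.8);e=c(400,205,550,300,2.7)
im=np.zeros((590,800,3),np.uint8)
im[:a.shape[0],:a.shape[1]]=a;w=min(e.shape[1],800-a.shape[1]);e=c(400,228,485,295,3.5);im[:e.shape[0],500:500+e.shape[1]]=e
cv2.imwrite("pics/c1.png",im)
hsv=cv2.cvtColor(b,cv2.COLOR_BGR2HSV)
for p in[(440,261),(420,270),(425,283),(518,235),(295,226),(250,250),(283,172),(280,270),(450,320-30)]:print(p,hsv[p[1],p[0]])
E
```

```text
(440, 261) [ 14 174 101]
(420, 270) [ 13 166  95]
(425, 283) [ 14 169  98]
(518, 235) [ 13 156  77]
(295, 226) [ 14 162  55]
(250, 250) [ 15 177  52]
(283, 172) [ 13 166  57]
(280, 270) [ 20 110 127]
(450, 290) [ 19 120 128]
```

View pics/c1.png

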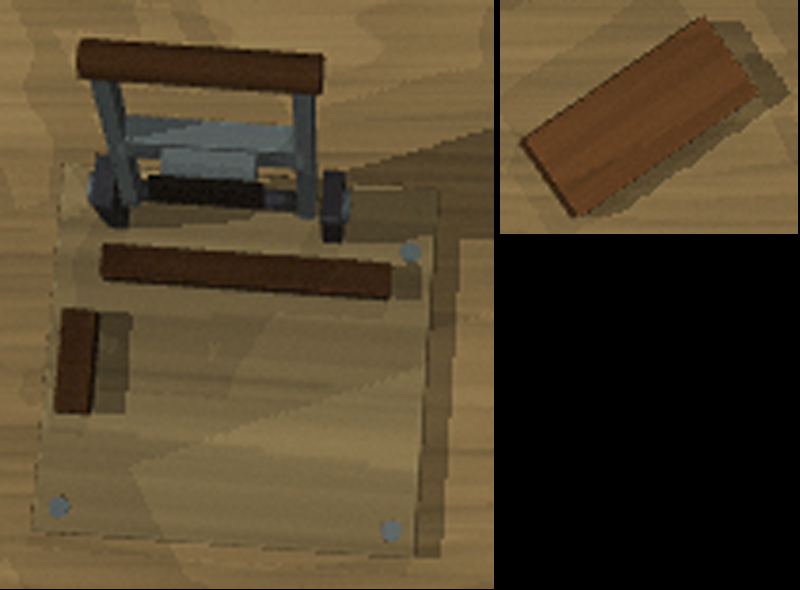

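The crop shows the fence from (256,219) to (333,233) in the full image, with the left stop at about (250,250). The base corners are near-left (238.7,294.5), near-right (339.2,301) and far-right (345.3,205). The blank is clean and unobstructed.

```bash
cat >> h.py <<'E'
def rectpts(d,roi,z):
    hsv=cv2.cvtColor(d["img"],cv2.COLOR_RGB2HSV);m=((hsv[...,0]<17)&(hsv[...,1]>145)).astype(np.uint8)
    k=np.zeros_like(m);x0,y0,x1,y1=roi;k[y0:y1,x0:x1]=m[y0:y1,x0:x1]
    cs,_=cv2.findContours(k,cv2.RETR_EXTERNAL,cv2.CHAIN_APPROX_NONE);c=max(cs,key=cv2.contourArea)
    W=ray(d,c[:,0,:],z)[:,:2]*1000
    (cx,cy),(w,h),a=cv2.minAreaRect(W.astype(np.float32))
    a=np.radians(a)
    if w>h:L=np.array([np.cos(a),np.sin(a)])
    else:L=np.array([-np.sin(a),np.cos(a)])
    if L[1]<0:L=-L
    return np.array([cx,cy])/1000,sorted((w,h)),L   # L: unit long axis, +y-ish
E
python3 - <<'E'
from h import *
d=manip.get_image("top")
for n,roi,z in[("blank",(398,225,485,297),.03),("offcut",(488,205,550,262),.03),("fence",(250,212,340,240),.038),("stop",(240,232,262,270),.038),("bar",(245,160,320,182),.243)]:
    c,s,L=rectpts(d,roi,z);print(n,np.round(c,4),np.round(s,1),"yaw of long axis from +y",round(np.degrees(np.arctan2(-L[0],L[1])),2))
P=ray(d,[(238.7,294.5),(339.2,301),(345.3,205)],.018)[:,:2];print(P.round(4), np.linalg.norm(P[0]-P[1]),np.linalg.norm(P[1]-P[2]))
s=manip.get_image("scene")
hsv=cv2.cvtColor(s["img"],cv2.COLOR_RGB2HSV)
# bar in scene view
k=np.zeros((480,640),np.uint8);m=((hsv[...,0]<17)&(hsv[...,1]>145));k[188:242,292:347]=m[188:242,292:347]
cs,_=cv2.findContours(k,0,1);c=max(cs,key=cv2.contourArea);print("bar scene",cv2.minAreaRect(c))
k=np.zeros((480,640),np.uint8);hs=cv2.cvtColor(d["img"],cv2.COLOR_RGB2HSV);m=((hs[...,0]<17)&(hs[...,1]>145));k[160:182,245:320]=m[160:182,245:320]
cs,_=cv2.findContours(k,0,1);c=max(cs,key=cv2.contourArea);print("bar top",cv2.minAreaRect(c))
E
```

```text
blank [ 0.4892 -0.2162] [ 60.1 143.4] yaw of long axis from +y 33.92
offcut [ 0.5471 -0.3899] [70.1 78.7] yaw of long axis from +y 28.88
fence [0.5682 0.1047] [ 21.7 169.3] yaw of long axis from +y -4.26
stop [0.5165 0.2029] [21.4 59.2] yaw of long axis from +y 85.5
bar [0.6403 0.1151] [ 20.  120.1] yaw of long axis from +y -4.33
[[ 0.4179  0.2292]
 [ 0.4025  0.0056]
 [ 0.6186 -0.0099]] 0.22411231060331002 0.21661658568218659
bar scene ((320.5000305175781, 215.5), (59.396968841552734, 9.899494171142578), 45.0)
bar top ((282.02777099609375, 172.09278869628906), (64.46397399902344, 10.521028518676758), 3.9004933834075928)
```

```bash
cat >> h.py <<'E'
O=np.array([.5203,.1228]);ey=np.array([np.sin(np.radians(4.3)),np.cos(np.radians(4.3))]);ex=np.array([ey[1],-ey[0]])
def J(x,y,z):return np.r_[O+ex*x+ey*y,z]
def down(w):
    y=np.r_[w,0.]/np.linalg.norm(w);z=np.array([0,0,-1.]);return np.c_[np.cross(y,z),y,z]
def fj():
    f=manip.current_wrist_force();return np.array([f[:2]@ex,f[:2]@ey,f[2]])
def st(m):print(m,round(manip.current_time_s(),2),np.round(manip.current_tcp_pos(),4),"w",round(manip.current_gripper_width(),4),"F",np.round(fj(),2))
E
python3 - <<'E'
from h import *
a=np.radians(33.92);L=np.array([-np.sin(a),np.cos(a)]);w=np.array([np.cos(a),np.sin(a)])
B=np.array([.4892,-.2162])-L*.0017
q0=manip.current_joints()
opt=[]
for s in(1,-1):
    A=manip.ik(np.r_[B,.12],down(s*w));C=manip.ik(J(-.02,-.015,.12),down(s*ex))
    print(s,A,C)
    if A is not None and C is not None:opt.append((max(abs(np.array(A)[5]),abs(np.array(C)[5])),s))
s=min(opt)[1];R=down(s*w);R2=down(s*ex)
manip.reach(np.r_[B,.12],R);manip.move_straight(np.r_[B,.006],max_speed=.1);st("at")
manip.command_gripper(0.04);st("grip")
manip.move_straight(np.r_[B,.13]);st("up")
manip.reach(J(-.02,-.015,.13),R2);st("over")
d=manip.get_image("top");cv2.imwrite("pics/over.png",d["img"][140:320,200:400,::-1].repeat(3,0).repeat(3,1))
E
```

```text
1 [-2.75746752e+01 -4.23810903e+00  9.12934499e+01 -2.54444375e-14
  9.29446592e+01 -6.14946752e+01] [ 8.53928636e+00 -8.19910416e+00  9.49704952e+01 -2.54444375e-14
  9.32286090e+01  1.28392864e+01]
-1 [-2.75746752e+01 -4.23810903e+00  9.12934499e+01 -2.54444375e-14
  9.29446592e+01  1.18505325e+02] None
at 3.16 [ 0.4907 -0.2179  0.0069] w 0.0856 F [0.81 0.03 0.52]
grip 3.52 [ 0.4907 -0.2179  0.0071] w 0.0587 F [-0.21  0.32  4.38]
up 4.49 [ 0.4895 -0.2173  0.1284] w 0.0588 F [ 0.11 -0.93 -1.66]
over 5.73 [0.4992 0.1087 0.1295] w 0.0584 F [-0.22 -0.83 -1.81]
```

View pics/over.png

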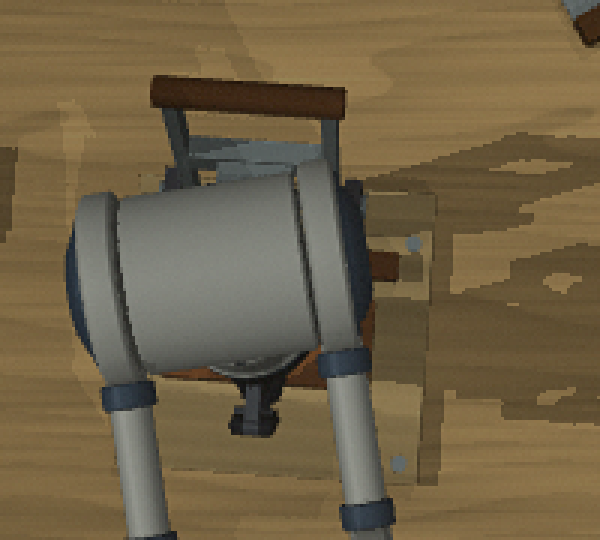

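The blank is held level and parallel to the fence over the jig, and the hold-down bar at about (283,172) is untouched. Next I'll lower it, release, and push it home.

```bash
cat >> h.py <<'E'
def push(x,y,z,u,lim,maxd,step=.0015):
    p0=fj();n=0
    while n<maxd:
        n+=step;manip.move_straight(J(x+u[0]*n,y+u[1]*n,z),max_speed=.05)
        f=-(fj()-p0)[:2]@np.array(u)
        if f>lim:break
    t=manip.current_tcp_pos()[:2]-O
    print("push end n",round(n,4),"f",round(f,1),"jig xy",np.round([t@ex,t@ey],4));return n
E
python3 - <<'E'
from h import *
manip.move_straight(J(-.02,-.015,.028),max_speed=.08);st("low")
z=.028
while z>.021 and fj()[2]<3: z-=.001;manip.move_straight(J(-.02,-.015,z),max_speed=.03)
st("down");manip.command_gripper(.073);st("open")
manip.move_straight(J(-.02,-.015,.11));
manip.command_gripper(0)
manip.move_straight(J(-.085,-.015,.11));manip.move_straight(J(-.085,-.015,.03),max_speed=.12);st("behind")
n=push(-.085,-.015,.03,(1,0),12,.056)
manip.move_straight(J(-.09,-.015,.03));manip.move_straight(J(-.09,-.015,.12))
manip.move_straight(J(.0,-.115,.12));st("")
d=manip.get_image("top");cv2.imwrite("pics/p1.png",d["img"][140:320,200:400,::-1].repeat(3,0).repeat(3,1))
E
```

```text
low 7.21 [0.4997 0.1094 0.0287] w 0.0585 F [ 0.04  0.19 -1.87]
down 8.21 [0.4994 0.1093 0.025 ] w 0.0586 F [-2.6  -0.41  6.11]
open 8.5 [0.4993 0.1094 0.0238] w 0.073 F [-0.03 -0.13 -0.47]
behind 11.31 [0.435  0.1143 0.0307] w -0.0 F [-0.92  0.85  0.28]
push end n 0.0555 f 18.1 jig xy [-0.0333 -0.0149]
 22.91 [0.5113 0.0087 0.1199] w 0.0001 F [ 0.21  0.52 -0.12]
```

View pics/p1.png

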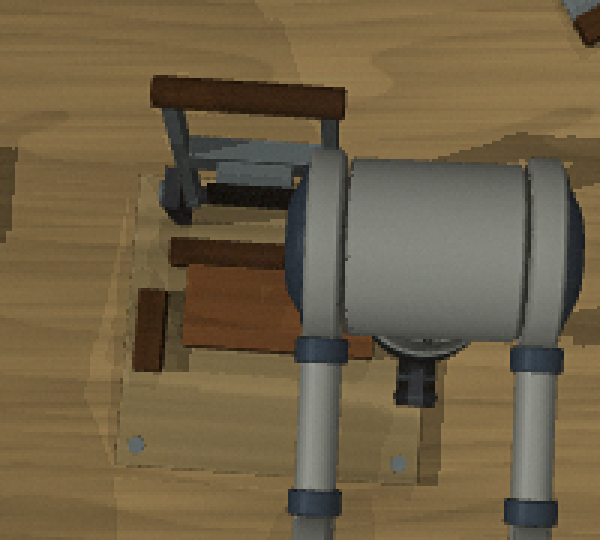

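The blank lies against the fence, with its left end at about (262,240) in the full image and a gap of roughly 15 mm to the left stop. Now I'll push the right end.

Run:
```python
from h import *
manip.move_straight(J(.005,-.115,.03),max_speed=.12);st("in")
manip.move_straight(J(.005,-.100,.03),max_speed=.05);st("near")
n=push(.005,-.100,.03,(0,1),10,.028)
manip.move_straight(J(.005,-.115,.03));manip.move_straight(J(.005,-.115,.11))
manip.move_straight(J(-.085,-.05,.11));manip.move_straight(J(-.085,-.0,.03));
manip.move_straight(J(-.037,0,.03),max_speed=.05)
push(-.037,0,.03,(1,0),12,.009)
manip.move_straight(J(-.09,0,.03));manip.move_straight(J(-.09,-.0,.13))
manip.command_gripper(.05)
manip.reach(J(-.16,-.0,.25),down(ex));st("")
d=manip.get_image("top");cv2.imwrite("pics/p2.png",d["img"][140:320,200:400,::-1].repeat(3,0).repeat(3,1))
```

```text
in 23.86 [0.5172 0.0078 0.0309] w 0.0001 F [-0.1   0.18  0.19]
near 24.31 [0.5179 0.0231 0.0302] w -0.0001 F [ 0.06  0.35 -0.01]
push end n 0.024 f 16.0 jig xy [ 0.005  -0.0795]
push end n 0.0075 f 18.4 jig xy [-0.0333  0.    ]
 35.94 [0.3609 0.1349 0.2502] w 0.0503 F [-0.55  0.71  0.44]
```

View pics/p2.png

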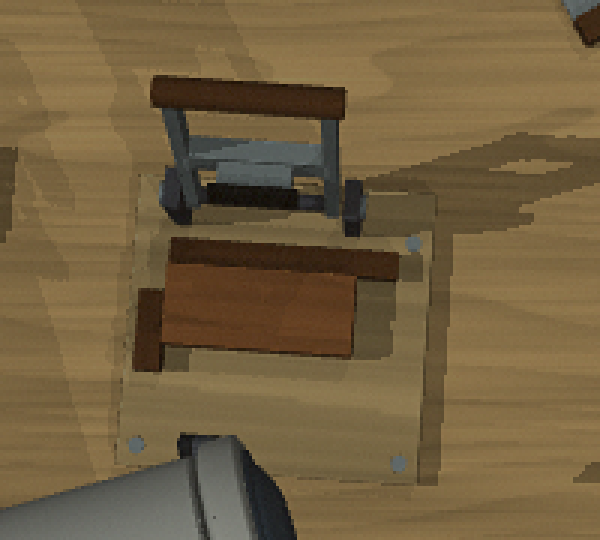

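The blank sits flush against the fence, and its left end is flush against the stop. It spans about x 254–318 and y 227–258 in the full image. The hold-down is still up. Now the bar.

```bash
cat >> h.py <<'E'
Q0=1.785
def barpose(q,tilt,up=0):
    ezz=np.array([0,0,1.]);X=np.r_[ex,0]
    tz=-np.cos(tilt)*ezz+np.sin(tilt)*X; ty=np.cos(tilt)*X+np.sin(tilt)*ezz
    b=J(.085-.165*np.cos(q),0,.08+.165*np.sin(q))
    return b+tz*(.019-up),np.c_[np.cross(ty,tz),ty,tz]
def tilt(q,tm):return tm*np.clip((1.6-q)/1.4,0,1)
E
python3 - <<'E'
from h import *
for tm in(45,30,15,0):
    bad=[round(q,2) for q in np.linspace(Q0,-.03,20) if manip.ik(*barpose(q,tilt(q,np.radians(tm)))) is None];print(tm,bad)
p,R=barpose(Q0,0,.09);print(manip.ik(p,R))
manip.move_straight(J(-.16,0,.31));manip.reach(p,R);st("above")
d=manip.get_image("top")
p,R=barpose(Q0,0);manip.move_straight(p,R,max_speed=.1);st("at bar")
manip.command_gripper(0);st("grip");print(manip.current_grasp_force())
E
```

```text
45 [np.float64(0.35), np.float64(0.26), np.float64(0.16), np.float64(0.07), np.float64(-0.03)]
30 []
15 []
0 []
[ 7.08367385e+00  1.54130531e+01  5.08068151e+01 -2.54444375e-14
  1.13780132e+02  1.13836738e+01]
above 37.62 [0.6394 0.1141 0.3125] w 0.0496 F [-0.46 -0.08  0.02]
at bar 38.73 [0.6403 0.1138 0.2234] w 0.05 F [ 0.33 -0.22 -0.42]
grip 39.11 [0.6404 0.1138 0.2232] w 0.018 F [0.89 0.59 2.52]
58.53493630886078
```

Run:
```python
from h import *
tm=np.radians(30)
for i,q in enumerate(np.linspace(Q0,.06,26)[1:]):
    p,R=barpose(q,tilt(q,tm));manip.move_straight(p,R,max_speed=.04)
    F=fj()
    if i%4==0:print(round(q,2),np.round(F,1),round(manip.current_gripper_width(),4))
    if np.linalg.norm(F)>60:print("STOP",q,F);break
st("low")
d=manip.get_image("top");cv2.imwrite("pics/p3.png",d["img"][140:320,200:400,::-1].repeat(3,0).repeat(3,1))
d=manip.get_image("scene");cv2.imwrite("pics/s3.png",d["img"][150:350,220:460,::-1].repeat(3,0).repeat(3,1))
```

```text
1.72 [ 3.  -1.1  5.7] 0.018
1.44 [2.4 0.2 9.1] 0.0184
1.16 [-1.7 -0.7  7.8] 0.0182
0.89 [-1.5 -0.6  5.6] 0.018
0.61 [ 1.3  2.2 -2. ] 0.0178
0.34 [ 6.4  2.4 -2. ] 0.0181
0.06 [10.5  3.  -2.7] 0.0178
low 49.77 [0.45   0.128  0.0716] w 0.0178 F [10.55  3.   -2.67]
```

View pics/s3.png

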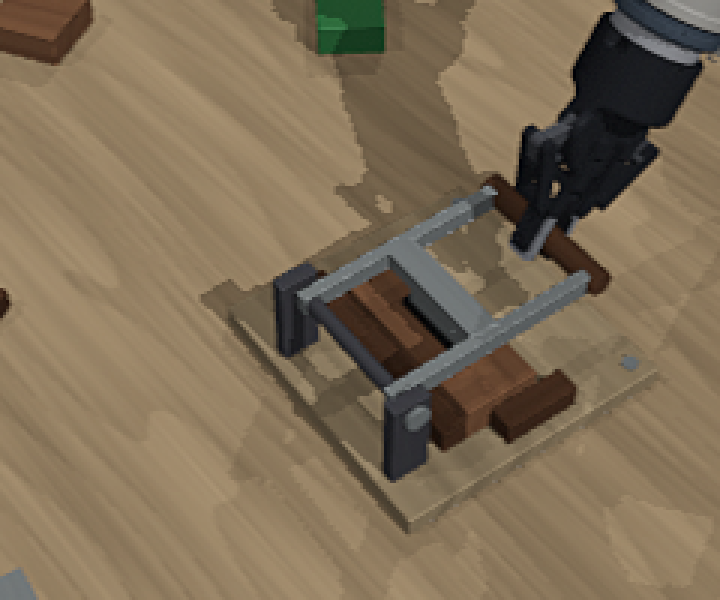

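The frame is held level just above the blank, with the bar in the fingers at about (400,227) in the full image. I'll finish lowering to contact, release, retreat and look again.

Run:
```python
from h import *
f0=fj()[2];q=.06
while q>-.03:
    q-=.01;p,R=barpose(q,tilt(q,np.radians(30)));manip.move_straight(p,R,max_speed=.03)
    f=fj()[2]-f0
    if f>7:break
print("q",q,"df",f);st("rest")
manip.command_gripper(.05);st("open")
p,R=barpose(q,tilt(q,np.radians(30)),.12);manip.move_straight(p,R,max_speed=.1);st("off")
manip.reach(p+np.array([-.07,0,.12]),down(ex)) if manip.ik(p+np.array([-.07,0,.12]),down(ex)) is not None else print("noik")
st("away")
d=manip.get_image("top");s=manip.get_image("scene")
a=d["img"][140:320,200:400,::-1].repeat(2,0).repeat(2,1);b=s["img"][190:370,260:460,::-1].repeat(2,0).repeat(2,1)
cv2.imwrite("pics/f.png",np.hstack([a,b]))
```

```text
q -1.0408340855860843e-17 df 12.014045076377707
rest 51.38 [0.4497 0.1281 0.0643] w 0.0178 F [-5.26 -0.42  9.28]
open 51.78 [0.4494 0.1279 0.0625] w 0.0499 F [0.3  0.07 0.52]Traceback (most recent call last):
  File "<stdin>", line 9, in <module>
station.IKError: the arm cannot follow that straight line within its joint ranges
```

Run:
```python
from h import *
for u in(.09,.07,.055,.045):
    try:
        p,R=barpose(0,tilt(0,np.radians(30)),u);manip.move_straight(p,R,max_speed=.1);break
    except manip.IKError:print("no",u)
st("off")
manip.move_straight(p+np.array([0,0,.1]),max_speed=.12);st("away")
d=manip.get_image("top");s=manip.get_image("scene")
a=d["img"][140:320,200:400,::-1].repeat(2,0).repeat(2,1);b=s["img"][190:370,260:460,::-1].repeat(2,0).repeat(2,1)
cv2.imwrite("pics/f.png",np.hstack([a,b]))
```

```text
no 0.09
no 0.07
off 52.48 [0.4225 0.1301 0.1107] w 0.0499 F [ 0.82 -0.61  0.11]
away 53.47 [0.4223 0.1301 0.21  ] w 0.0498 F [-0.05 -0.05 -1.14]
```

View pics/f.png

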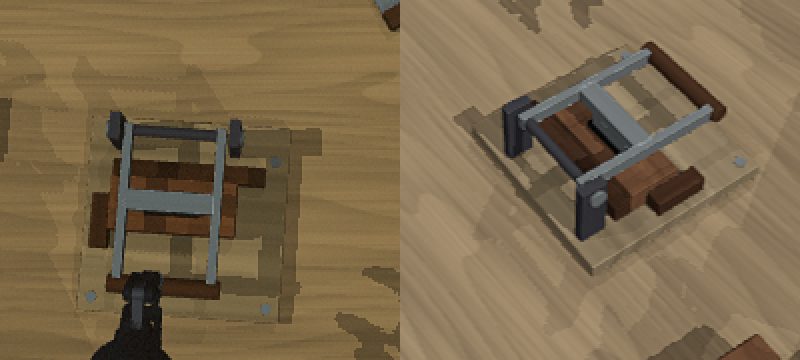

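The frame rests level on the blank. The blank is still flush against the fence and left stop, around (286,240) in the full image, and the gripper is clear of everything.

```bash
python3 -c "
from station import manip
print(manip.finish_job(),manip.current_time_s())"
```

```text
the job is handed in; nothing more can be done
the job is handed in; nothing more can be done
```

The job is handed in at about 54 s of the 72 s allowed: the blank lies flush against the fence and left stop, the hold-down frame was lowered gently onto it and released, and the arm is clear; I haven't seen the verdict.

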